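# Turn the upturned wax block and cover the cold plate

## Robot

A 7-joint arm with a two-finger parallel gripper is mounted at the origin on the work surface. World frame = base frame: x ahead of the robot, y to its left, z up, the work surface at z = 0. Lengths are in m, angles in degrees, forces in N, time in s.
With the tool pointing down it reaches from about 0.425 to 0.875 m from the base axis. Payload 4.7 kg.
Tool frame: the origin (TCP) lies midway between the tips of the shut fingers; the grasp point (between the pads) lies env.grip_point_offset behind it (env.grip_point_offset is the distance from the TCP to the grasp point, in m); z points along the fingers, y is the line along which they close (so a half turn about z gives the same grasp; the last joint's range is limited). The gripper opens to 87 mm and grips with 3 to 60 N. Pads are 19 mm wide; open, the fingers measure 117 mm over their backs; the gripper's body (75 mm by 190 mm) begins 51 mm behind the grasp point.
Start: joints at [-65.483, 18.392, -4.016, 83.108, 1.295, 78.541, -3.26], TCP at [0.261, 0.595, 0.223] pointing down, gripper open.
Joint ranges: [-163.93, 163.93], [-17.29, 119.83], [-79.2, 71.16], [3.27, 140.29], [-89.18, 269.18], [5.43, 117.66], [-154.24, 154.24]. Speed limits (degrees/s): [147.25, 147.25, 180, 180, 180, 180, 180].

## Interface

Orientations are given as [roll, pitch, yaw] about the fixed x, y, z axes, in that order (R = Rz(yaw) Ry(pitch) Rx(roll)).
In Python, from cell import env gives the robot as it stands.
- The arm moves only by the shell command python3 -m creep 'ROWS' [FORCE]. ROWS is a JSON object of lists of equal length, an entry for each row: "translation": the shift along the tool's x, y, z in units of 0.08 m (1.0 is 0.08 m), a list of three; "turn": the turn, a rotation vector about the tool's x, y, z in units of 180 degrees (1.0 is 180 degrees), a list of three; "grip": the opening, from 0 (shut) to 1 (fully open). In form: {"translation": [[x, y, z], ...], "turn": [[ax, ay, az], ...], "grip": [grip, ...]}. A call has 1 to 5 rows; each row shifts and turns the commanded pose from where the row before left it, along the tool's axes as they then stand; what a row does not reach is not made up. A row lasts 1/8 s, in which the tool goes at most 62.5 mm and 10.7 degrees, less where a joint would pass 70% of its speed; a pose out of reach is approached as far as the arm can. A call with a number of a shift or a turn outside -1 to 1 is refused whole. A call with a gripper value outside its range is refused whole. The fingers move at their own pace and stop on an object; FORCE is the grip in N (left out, the last holds). Time passes only in rows, so rows that do not move let the fingers close. It gives the time, the measured TCP pose, the force, the opening and the grip force at its end, in the units of the state.
- env.get_obs(): the state, without advancing time (a new reading comes with each control period).
- env.read_camera(name): name is "scene" or "top" or "wrist"; returns a dict with "frame" (384x512x3 uint8, red, green, blue), "z_map" (384x512 float32, m along the optical axis (not along the pixel's ray), 0 where there is no reading), "K" (3x3 intrinsics, pixels), "D" ([k1, k2, p1, p2, k3] as OpenCV has them; the pictures are not rectified), "rvec" (rotation vector, rad) and "tvec" (3), from world to camera coordinates, as OpenCV has them. Camera axes: x right, y down, z forward; pixel columns grow to the right and rows downward; lengths in m; the calibration is good to about 2 mm. A picture is of the moment at which its call begins.
- env.sign_off(): hands the job in; it is judged then, once.
The state is a dict: "time_s": time; "qpos": joint angles; "joint_velocities": joint speeds; "effort": joint torques, N m; "tool_pos": TCP position; "tool_rot": TCP orientation; "force": force on the tool from outside, world axes, zero at the start; "wrist_torque": the same for the moment, N m; "grip_width": finger opening in m; "grasp_force": force on a finger pad.
Only numpy, scipy, OpenCV 4.12 (cv2) and the standard library are available. Lean on these libraries where they do the work, as an engineer would, in place of code of your own. Each camera call takes 0.05 s, during which the arm holds its last target. There are 200 camera calls.

## Task

One of the three big wax blocks on the cold plate has been laid wax side up: find it and turn it over so that it lies wax face down and flat on the plate like the other two. Hold it only by its plastic cassette, never by the wax, and lay the wax face down gently, without letting it drop or topple. Then set the clear cover back on the cold plate without dropping it, fully down all round, leaving the other blocks, the mould, the brush and the blade dispenser where they are.

Things in the scene. Friction and masses are not known exactly. Their poses are not given: they have to be found in the camera images.
- coldplate: the bench cold plate, fixed: a white housing 298 mm deep (x), 290 mm wide (y), control panel on its front (-x) face, with a bare aluminium plate 212 mm (x) by 250 mm (y) on top. Origin: on the bench under the middle of the aluminium plate; x to the back, y to its left, z up. Three wax blocks and a mould lie on the plate in two rows of two, 110 mm apart in x, 125 mm in y, their lengths roughly along y
- coldplate_top (a point): the middle of the aluminium plate's top, 60 mm above the bench; axes as the cold plate's. All round the plate runs a flat deck 8 mm lower (52 mm above the bench), on which the cover's lower edge stands when it is on; in front, from x = -125 to -174 mm, the deck goes on as a flat strip
- block_a: large tissue cassette with its wax block, 73 x 52 x 23 mm in all, 85 g: a white plastic tray 16 mm thick with straight parallel long sides 52 mm apart and an open ribbed back; from its other side a cream wax slab 58 x 44 mm stands 7 mm proud, 4 mm in from the long sides, dark tissue in its face. x: lengthwise to the end with the sloped label; y: across; z: out of the wax face. Origin: see block_b
- block_b: a block just like block_a, same axes. Origin of all blocks: the middle of the plastic body, 8 mm from its back and 15 mm from the wax face (15 mm above the plate when wax face down, 8 mm when wax up). The label end slopes from x = +24 mm at the back to +36 mm at the wax side; the other end, at x = -37.5 mm, is square and flat, 52 x 16 mm: a block can stand on it
- block_c: a block just like block_a and block_b, same axes and origin. Which way up a block lies shows in its z axis: up means wax side up, down means wax face down
- cover: the cold plate's clear acrylic cover, loose on the bench, mouth down: a box open below, 232 mm (x) by 270 mm (y) outside, walls 4 mm, 50 mm high, 450 g, black bridge handle on top. It goes over the aluminium plate with 6 mm to spare on each side, its y along the cold plate's y, either way round. Origin: the middle of its open lower edge; x across, y along, z up
- cover_handle (a point): the middle of the cover's handle bar: 120 mm long along the cover's y, 14 mm wide (x), 10 mm high, 83 mm above the cover's lower edge, 28 mm of clear space beneath it and a post at each end (96 mm between the posts)
- mould: a stainless base mould filled with wax, 72 x 54 x 17 mm, smooth and flat on top with a thin rim, chilling on the plate in the fourth place; leave it there. Origin: the middle of its underside, z up
- brush: a wooden section brush, 155 mm long, 12 mm thick, lying on the flat front strip of the cold plate's housing; leave it there. Origin: the middle of its underside, z up
- blade_box: a grey blade dispenser, 85 x 32 x 21 mm, lying on the bench between the cold plate and the cover; leave it there. Origin: the middle of its underside, z up
Not all that is in view belongs to the job. Leave any turquoise look-alike of the block_a alone.

How it is judged:
By the outcome, as a careful person would: the job done as asked, in the order asked, and still so for the second after the job is handed in, with the robot touching nothing.
It also fails if it takes over 72 s, if anything falls off the work surface, if the arm or the gripper's body presses on something with over 40 N, if the wrist force passes 120 N, or if a joint passes its speed limit or range.

## Working session

There is one attempt and no reset: what is moved stays moved. The work goes in short steps, Python scripts to look and compute and a shell command to move; the robot and the scene stay as the last step left them, time stands still between calls to the robot, and variables do not carry over. Pictures are saved under pics/ and viewed, at most 10 in all, crops included, and the job is handed in when it is done.

```bash
ls; mkdir -p pics
cat > h.py <<'E'
import numpy as np, cv2
from cell import env
from scipy.spatial.transform import Rotation as R
def cam(n):
    c=env.read_camera(n); c['R']=cv2.Rodrigues(np.array(c['rvec'],float))[0]; c['t']=np.array(c['tvec'],float).ravel(); return c
def world(c):
    h,w=c['z_map'].shape
    u,v=np.meshgrid(np.arange(w),np.arange(h))
    p=cv2.undistortPoints(np.stack([u,v],-1).reshape(-1,1,2).astype(float),c['K'],np.array(c['D'],float)).reshape(h,w,2)
    P=np.dstack([p,np.ones((h,w))])*c['z_map'][...,None]
    return (P-c['t'])@c['R']
def save(c,n,box=None,s=1):
    im=c['frame'][...,::-1]
    if box: im=im[box[1]:box[3],box[0]:box[2]]
    cv2.imwrite('pics/'+n,cv2.resize(im,None,fx=s,fy=s))
E
python3 - <<'E'
from h import *
o=env.get_obs(); print(o, env.grip_point_offset)
a,b=cam('top'),cam('scene')
np.savez('a.npz',**{'top':world(a),'tf':a['frame'],'sc':world(b),'sf':b['frame']})
for c in(a,b): print(-c['R'].T@c['t'], c['K'][0,0],(c['z_map']>0).mean())
save(a,'top.png',None,1.5);save(b,'scene.png',None,1.5)
E
```

```text
pics
{'time_s': 0.0, 'qpos': array([-65.48281811,  18.43952859,  -4.01637442,  83.17581234,
         1.29404104,  78.54030369,  -3.26090297]), 'joint_velocities': array([-0.09192149, -0.0520057 ,  0.0325116 , -0.04841025, -0.05326609,
        0.16917537, -0.03096216]), 'effort': array([ 1.72195028e-04, -4.91299224e+01, -4.04132176e-01, -3.12523448e+01,
       -6.39791088e-02,  4.38865414e-02,  1.67108765e-04]), 'tool_pos': array([0.26117062, 0.59461123, 0.22144833]), 'tool_rot': array([-1.79889550e+02,  4.57399872e-03,  1.56292298e+02]), 'force': array([ 0.49386409, -0.08536299, -0.02913136]), 'wrist_torque': array([ 0.02047637, -0.03847539,  0.02397643]), 'grasp_force': 0.0, 'grip_width': 0.0867398317164982} 0.0187
[0.37393981 0.00709095 0.8576579 ] 388.34535010636245 0.9959513346354166
[ 1.30895264 -0.31211961  0.86233522] 496.653410625246 0.9960581461588541
```

View pics/top.png

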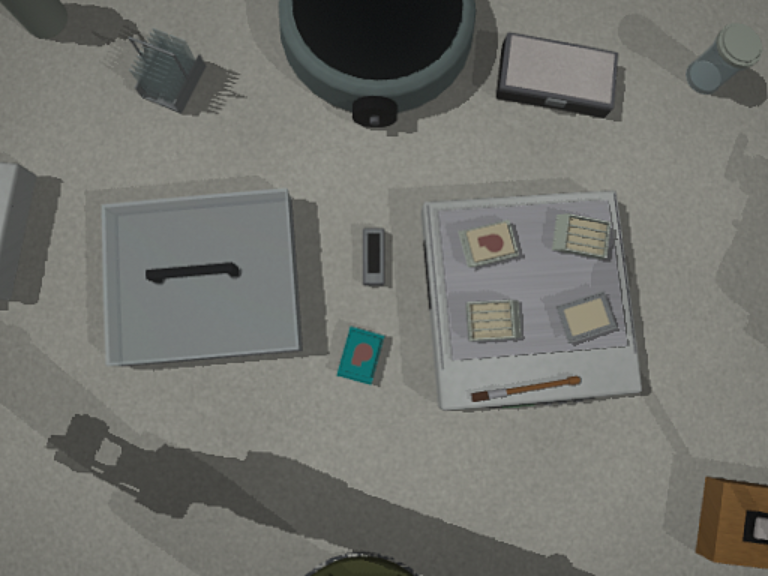

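View pics/scene.png

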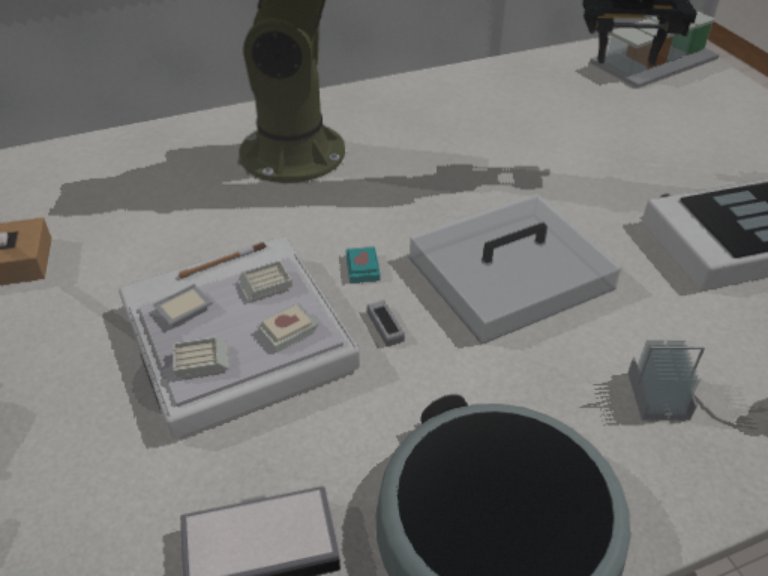

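The top view shows the wax-up block (dark tissue, cream slab) at about (490,243)/1.5 px, in the back-left place. The backs of the other two are at (585,237) and (493,321), the mould is at (588,318), the cover handle at (195,271), and the turquoise look-alike at (361,354). The scene view agrees.

Run:
```python
from h import *
d=np.load('a.npz');W=d['top'];f=d['tf'];z=W[...,2]
def rect(m,n):
    m=cv2.morphologyEx(m.astype(np.uint8),cv2.MORPH_OPEN,np.ones((3,3)))
    k,l,s,c=cv2.connectedComponentsWithStats(m)
    for i in range(1,k):
        if s[i,4]<60: continue
        p=W[l==i]; r=cv2.minAreaRect((p[:,:2]*1000).astype(np.float32))
        print(n,'px',c[i].round(),'n',s[i,4],'rect mm',np.round(r[0],1),np.round(r[1],1),round(r[2],1),'z',np.percentile(p[:,2],[5,50,95]).round(4))
x,y=W[...,0],W[...,1]
on=(y<-.02)&(y>-.42)&(x>.28)&(x<.62)
rect(on&(z>.040),'housing')
rect(on&(z>.0565),'plate')
rect(on&(z>.068)&(z<.1),'blocks')
cv=(y>.03)&(y<.5)&(x<.62)&(x>.25)
rect(cv&(z>.035),'cover'); rect(cv&(z>.068),'handle')
rect((y>-.1)&(y<.1)&(x>.25)&(x<.62)&(z>.012),'misc')
print(z[150:230:8,285:425:10].round(3))
im=cv2.resize(f[125:285,275:435,::-1],None,fx=3.7,fy=3.7,interpolation=cv2.INTER_CUBIC);cv2.imwrite('pics/c.png',im)
```

```text
housing px [353. 202.] n 17625 rect mm [ 482.1 -231.1] [298.2 289.8] 5.4 z [0.0502 0.0597 0.0804]
plate px [354. 186.] n 11219 rect mm [ 510.4 -228.7] [212.3 250. ] 5.8 z [0.0582 0.061  0.0827]
plate px [348. 259.] n 342 rect mm [ 355.6 -216.7] [ 11.9 153.4] 9.9 z [0.0579 0.061  0.0644]
blocks px [387. 157.] n 913 rect mm [ 568.9 -293.7] [73.5 53.2] 81.5 z [0.0716 0.0756 0.0835]
blocks px [325. 162.] n 830 rect mm [ 555.4 -161.5] [52.7 72.2] 15.3 z [0.0748 0.0825 0.0854]
blocks px [390. 211.] n 882 rect mm [ 455.4 -297.9] [54.8 74.2] 18.3 z [0.0729 0.0753 0.0778]
blocks px [328. 213.] n 879 rect mm [ 448.3 -169.2] [52.4 72.6] 3.8 z [0.0721 0.0754 0.0837]
cover px [132. 185.] n 13587 rect mm [504.3 244.2] [234.5 271.1] 6.8 z [0.0478 0.0501 0.0529]
handle px [126. 181.] n 407 rect mm [502.5 243.8] [ 14.4 119.3] 6.6 z [0.0808 0.0876 0.0901]
misc px [289. 182.] n 1089 rect mm [490.9 -69.6] [108.1 258.1] 79.5 z [0.0233 0.0511 0.055 ]
misc px [249. 170.] n 567 rect mm [543.5  -4.5] [83.1 31.1] 1.5 z [0.0155 0.0195 0.0228]
misc px [240. 236.] n 823 rect mm [398.5  11.3] [51.8 74.3] 75.9 z [
[... 346 characters left out ...]
0.061  0.077  0.075  0.058  0.06   0.062  0.058  0.06
   0.059  0.058  0.058  0.057]
 [ 0.037  0.051  0.061  0.061  0.059  0.059  0.061  0.06   0.063  0.06
   0.062  0.06   0.061  0.052]
 [ 0.029  0.052  0.059  0.06   0.062  0.059  0.058  0.062  0.059  0.06
   0.06   0.06   0.06   0.05 ]
 [ 0.     0.054  0.06   0.06   0.061  0.06   0.061  0.061  0.059  0.058
   0.063  0.073  0.06   0.05 ]
 [ 0.     0.05   0.059  0.074  0.077  0.077  0.071  0.061  0.06   0.076
   0.076  0.075  0.074  0.053]
 [-0.001  0.052  0.06   0.074  0.077  0.074  0.073  0.062  0.06   0.076
   0.075  0.076  0.076  0.06 ]
 [-0.     0.052  0.06   0.074  0.075  0.075  0.074  0.062  0.061  0.06
   0.076  0.075  0.059  0.06 ]]
```

View pics/c.png

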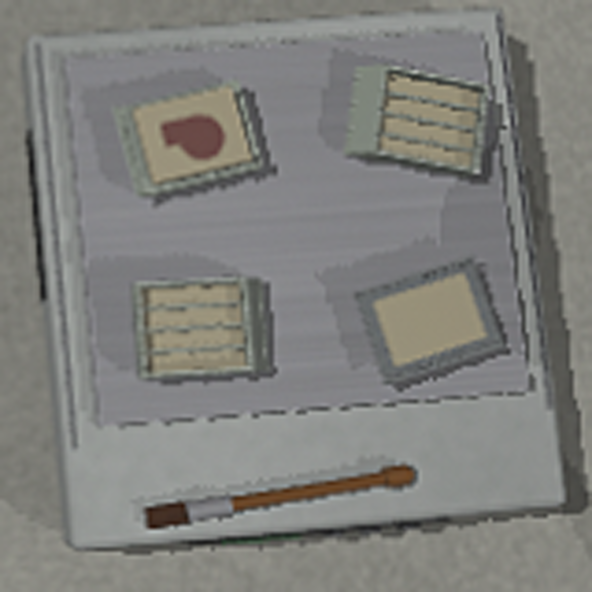

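The crop shows the wax-up block centred at crop (195,140). The label end isn't clear, so I'll look with the wrist camera from above it.

```bash
cat >> h.py <<'E'
def plan(pos=None,rpy=None,Rt=None,order='rt'):
    """how far from the measured pose: turn (tool axes) then shift, or shift then turn"""
    o=env.get_obs(); R0=R.from_euler('xyz',o['tool_rot'],degrees=True)
    R1=Rt if Rt is not None else (R.from_euler('xyz',rpy,degrees=True) if rpy is not None else R0)
    rv=(R0.inv()*R1).as_rotvec(degrees=True)
    dp=np.array(pos)-o['tool_pos'] if pos is not None else np.zeros(3)
    A=R1 if order=='rt' else R0
    t=A.inv().apply(dp)/.08
    n=int(np.ceil(np.linalg.norm(rv)/10.5)) or 1; m=int(np.ceil(np.linalg.norm(t)/.75)) or 1
    print(f"TURN total {np.round(rv,1)} deg: {n} rows x {np.round(rv/180/n,4)};  SHIFT ({order}) total {np.round(t,3)} u: {m} rows x {np.round(t/m,4)}")
E
cat > s.py <<'E'
from h import *
o=env.get_obs(); print(round(o['time_s'],2),o['tool_pos'].round(4),o['tool_rot'].round(1),'q',o['qpos'].round(0),'F',o['force'].round(1),round(o['grip_width'],4),round(o['grasp_force'],1))
E
python3 -c "
from h import *
plan([.545,-.16,.26],[180,0,105.3])"; python3 -m creep '{"translation":[[0,0,0]],"turn":[[0,0,0.058]],"grip":[1]}'
```

```text
TURN total [-0.1  0.  51. ] deg: 5 rows x [-0.0001  0.0001  0.0567];  SHIFT (rt) total [-10.035   0.932  -0.48 ] u: 14 rows x [-0.7168  0.0666 -0.0343]
time_s: 0.22
tool_pos: [0.2612, 0.5948, 0.2218]
tool_rot: [-179.9, 0.0, 145.6]
force: [0.4, -0.4, 0.1]
grip_width: 0.0872
grasp_force: 0.0
```

```bash
python3 -m creep '{"translation":[[0,0,-0.1],[0,0,-0.1],[0,0,-0.1],[0,0,-0.1],[0,0,-0.1]],"turn":[[0,0,0.056],[0,0,0.056],[0,0,0.056],[0,0,0.056],[0,0,0]],"grip":[1,1,1,1,1]}' >/dev/null
python3 -m creep '{"translation":[[-0.72,0.067,0],[-0.72,0.067,0],[-0.72,0.067,0],[-0.72,0.067,0],[-0.72,0.067,0]],"turn":[[0,0,0],[0,0,0],[0,0,0],[0,0,0],[0,0,0]],"grip":[1,1,1,1,1]}'
python3 -m creep '{"translation":[[-0.72,0.067,0],[-0.72,0.067,0],[-0.72,0.067,0],[-0.72,0.067,0],[-0.72,0.067,0]],"turn":[[0,0,0],[0,0,0],[0,0,0],[0,0,0],[0,0,0]],"grip":[1,1,1,1,1]}'
python3 -m creep '{"translation":[[-0.72,0.067,0],[-0.72,0.067,0],[-0.72,0.067,0],[-0.5,0.067,0],[0,0,0]],"turn":[[0,0,0],[0,0,0],[0,0,0],[0,0,0],[0,0,0]],"grip":[1,1,1,1,1]}'
python3 - <<'E'
from h import *
exec(open('s.py').read())
plan([.555,-.1615,.26],[180,0,105.3])
c=cam('wrist'); np.savez('w.npz',W=world(c),f=c['frame']); save(c,'w1.png',None,1.5)
E
```

```text
time_s: 1.48
tool_pos: [0.3648, 0.3229, 0.2627]
tool_rot: [180.0, -0.0, 105.7]
force: [0.4, -0.0, 0.5]
grip_width: 0.0873
grasp_force: 0.0
time_s: 2.1
tool_pos: [0.4676, 0.0527, 0.2628]
tool_rot: [180.0, -0.0, 105.8]
force: [0.3, 0.7, -0.4]
grip_width: 0.0872
grasp_force: 0.0
time_s: 2.72
tool_pos: [0.5447, -0.1487, 0.2624]
tool_rot: [-179.9, 0.1, 105.4]
force: [-0.4, 0.1, 0.2]
grip_width: 0.0871
grasp_force: 0.0
2.73 [ 0.5447 -0.1487  0.2624] [-1.799e+02  1.000e-01  1.054e+02] q [-29.   8.  46.  94.  -6.  81.  33.] F [-0.4  0.1  0.2] 0.0871 0.0
TURN total [-0.1  0.1  0.1] deg: 1 rows x [-0.0005  0.0008  0.0003];  SHIFT (rt) total [-0.188  0.082  0.03 ] u: 1 rows x [-0.1883  0.0825  0.0299]
```

View pics/w1.png

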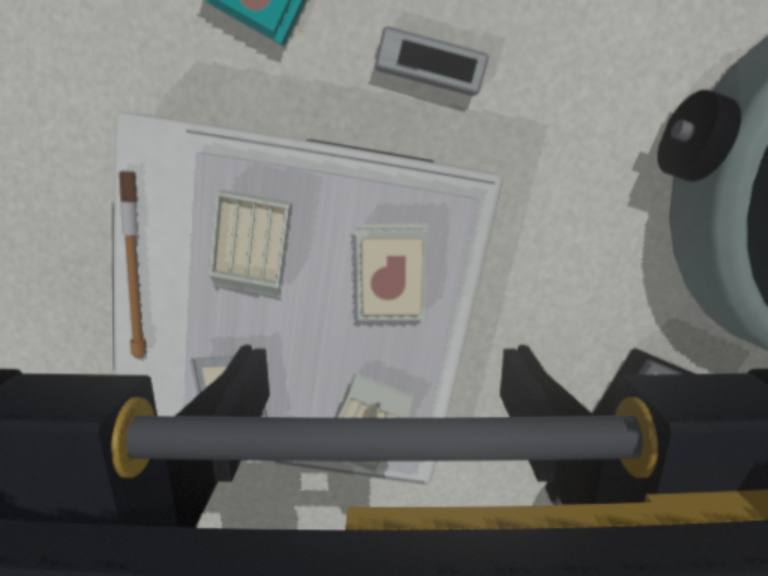

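Run:
```python
from h import *
d=np.load('a.npz');f=d['sf'];w=np.load('w.npz')['f']
a=cv2.resize(f[195:240,165:220,::-1],(440,360),interpolation=cv2.INTER_CUBIC)
b=cv2.resize(w[140:225,225:300,::-1],(318,360),interpolation=cv2.INTER_CUBIC)
cv2.imwrite('pics/z.png',np.hstack([a,b]))
```

```text
(no output)
```

View pics/z.png

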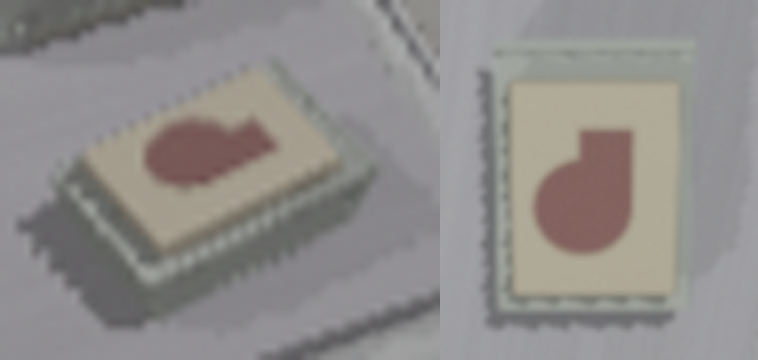

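Run:
```python
from h import *
d=np.load('a.npz');w=np.load('w.npz')
a=np.radians(105.3);u=np.array([np.cos(a),np.sin(a)]);v=np.array([u[1],-u[0]])
for n,W in(('scene',d['sc']),('top',d['top']),('wrist',w['W'])):
    P=W.reshape(-1,3);q=P[:,:2]-[.555,-.1615];s=q@u*1000;t=q@v*1000
    print(n)
    for lo in range(62,88,3):
        m=(P[:,2]*1000>lo)&(P[:,2]*1000<=lo+3)&(abs(s)<46)&(abs(t)<34)
        if m.sum()>8: print(lo,m.sum(),'len',np.percentile(s[m],[1,5,50,95,99]).round(1),'wid',np.percentile(t[m],[2,50,98]).round(1))
```

```text
scene
62 116 len [-45.5 -44.3 -22.3  44.1  45.7] wid [-28.3  22.2  33.5]
65 31 len [-38.3 -36.2  -9.   25.7  29.1] wid [-24.6  21.7  24.1]
68 37 len [-36.8 -36.2 -18.2  26.8  29.3] wid [-18.6  21.7  24.8]
71 34 len [-36.6 -36.5 -18.8  29.   31.4] wid [-24.6  21.7  24.8]
74 93 len [-36.6 -35.7  -6.8  36.   38. ] wid [-26.3  18.2  24.5]
77 115 len [-36.1 -35.4  -0.4  36.8  37.7] wid [-26.4  10.7  24.5]
80 69 len [-36.3 -31.7 -11.5  22.7  28.5] wid [-25.    1.   20.4]
83 281 len [-29.7 -28.1  -2.2  25.2  27.3] wid [-23.1  -0.8  19.9]
86 70 len [-30.6 -22.8   3.2  23.8  25.8] wid [-21.4   1.9  20.3]
top
62 64 len [-45.  -40.4  26.   44.6  45.7] wid [-32.9   1.9  33.3]
71 11 len [-35.3 -35.2 -21.7  27.4  30.5] wid [-25.5 -21.1  18.9]
74 186 len [-36.2 -35.6  12.6  35.   35.9] wid [-25.2  -1.8  25.1]
77 64 len [-34.5 -33.5  16.7  34.6  35.8] wid [-25.7 -11.1  24.4]
80 224 len [-29.3 -26.    1.7  27.1  28.5] wid [-21.3   0.4  20.2]
83 328 len [-28.4 -26.5  -0.8  25.4  27.6] wid [-20.9  -1.6  19.2]
86 15 len [-18.7 -15.3   0.6  26.7  27.5] wid [-17.7  -6.4  17.1]
wrist
62 357 len [-45.4 -44.1  21.2  44.   45.1] wid [-33.7  -1.2  33.6]
74 229 len [-36.2 -34.9  26.4  37.4  37.5] wid [-26.5  -2.4  24.7]
77 694 len [-35.7 -34.5  27.6  36.5  37.6] wid [-26.5  -2.3  24.5]
80 49 len [-27.7 -25.7  10.9  28.2  28.3] wid [-22.6   0.8  21.2]
83 1903 len [-29.3 -26.8  -0.   25.7  27.8] wid [-21.8  -1.2  19.9]
86 58 len [-28.6 -25.2   0.6  18.5  22.6] wid [-21.1  -3.5  17.7]
```

Depth slices settle it: the lower part tapers on the +y side, so the label end points left (yaw 105°). I'll tilt the tool by -45° and approach.

```bash
python3 -m creep '{"translation":[[0,0,0],[0,0,0],[0,0,0],[0,0,0],[0,0,0]],"turn":[[0,-0.05,0],[0,-0.05,0],[0,-0.05,0],[0,-0.05,0],[0,-0.05,0]],"grip":[1,1,1,1,1]}'
python3 - <<'E'
from h import *
exec(open('s.py').read())
Rt=R.from_euler('z',105.3,degrees=True)*R.from_euler('x',180,degrees=True)*R.from_euler('y',-45,degrees=True)
print(Rt.as_matrix().round(2))
plan([.555,-.161,.071]-0.08*Rt.as_matrix()[:,2],Rt=Rt)
E
```

```text
time_s: 3.4
tool_pos: [0.5453, -0.1419, 0.2632]
tool_rot: [179.8, 45.2, 105.8]
force: [-0.6, -0.2, -0.9]
grip_width: 0.087
grasp_force: 0.0
3.4 [ 0.5453 -0.1419  0.2632] [179.8  45.2 105.8] q [-48.   0.  33. 112.  47.  74. -16.] F [-0.6 -0.2 -0.9] 0.087 0.0
[[-0.19  0.96  0.19]
 [ 0.68  0.26 -0.68]
 [-0.71  0.   -0.71]]
TURN total [0.5 0.2 0.3] deg: 1 rows x [0.0028 0.001  0.0019];  SHIFT (rt) total [1.513 0.054 0.884] u: 3 rows x [0.5044 0.0181 0.2947]
```

```bash
python3 -m creep '{"translation":[[0.38,0.014,0.22],[0.38,0.014,0.22],[0.38,0.014,0.22],[0.37,0.014,0.22],[0,0,0]],"turn":[[0.003,0.001,0.002],[0,0,0],[0,0,0],[0,0,0],[0,0,0]],"grip":[1,1,1,1,1]}'
python3 - <<'E'
from h import *
Rt=R.from_euler('z',105.3,degrees=True)*R.from_euler('x',180,degrees=True)*R.from_euler('y',-45,degrees=True)
plan([.555,-.161,.071],Rt=Rt)
exec(open('s.py').read())
E
```

```text
time_s: 4.03
tool_pos: [0.5382, -0.107, 0.1257]
tool_rot: [-179.4, 44.8, 105.6]
force: [-0.1, -1.2, 0.3]
grip_width: 0.0869
grasp_force: 0.0
TURN total [-0.4 -0.2  0.2] deg: 1 rows x [-0.0022 -0.001   0.0012];  SHIFT (rt) total [-0.016  0.025  0.982] u: 2 rows x [-0.008   0.0126  0.4912]
4.03 [ 0.5382 -0.107   0.1257] [-179.4   44.8  105.6] q [-49.  12.  32. 118.  44.  63. -28.] F [-0.1 -1.2  0.3] 0.0869 0.0
```

```bash
python3 -m creep '{"translation":[[0,0.02,0.25],[0,0,0.25],[0,0,0.25],[0,0,0.15],[0,0,0.08]],"turn":[[0,0,0],[0,0,0],[0,0,0],[0,0,0],[0,0,0]],"grip":[1,1,1,1,1]}'
python3 -m creep '{"translation":[[0,0,0],[0,0,0],[0,0,0],[0,0,0],[0,0,0]],"turn":[[0,0,0],[0,0,0],[0,0,0],[0,0,0],[0,0,0]],"grip":[0.55,0.55,0.5,0.5,0.5]}' 25;python3 s.py
```

```text
time_s: 4.65
tool_pos: [0.5558, -0.1619, 0.0724]
tool_rot: [-179.9, 44.8, 105.0]
force: [-0.2, 0.3, -0.1]
grip_width: 0.0872
grasp_force: 0.0
time_s: 5.28
tool_pos: [0.5553, -0.1618, 0.0719]
tool_rot: [-179.8, 44.8, 105.0]
force: [-1.2, 0.7, 1.2]
grip_width: 0.0515
grasp_force: 25.0
5.28 [ 0.5553 -0.1618  0.0719] [-179.8   44.8  105. ] q [-44.  19.  34. 120.  46.  52. -28.] F [-1.2  0.7  1.2] 0.0515 25.0
```

```bash
python3 -m creep '{"translation":[[-0.15,0,-0.15],[-0.2,0,-0.2],[-0.2,0,-0.2],[-0.15,0,-0.15],[0,0,0]],"turn":[[0,0,0],[0,0,0],[0,0,0],[0,0,0],[0,0,0]],"grip":[0.5,0.5,0.5,0.5,0.5]}' 25
python3 -m creep '{"translation":[[0,0,0],[0,0,0],[0,0,0],[0,0,0],[0,0,0]],"turn":[[0,0.05,0],[0,0.05,0],[0,0.05,0],[0,0.05,0],[0,0.05,0]],"grip":[0.5,0.5,0.5,0.5,0.5]}'
python3 -m creep '{"translation":[[0,0,0],[0,0,0],[0,0,0],[0,0,0],[0,0,0]],"turn":[[0,0.05,0],[0,0.05,0],[0,0.05,0],[0,0.05,0],[0,0.05,0]],"grip":[0.5,0.5,0.5,0.5,0.5]}'
python3 - <<'E'
from h import *
exec(open('s.py').read())
a,b=cam('top'),cam('scene'); 
def crop(c,h):
    p=cv2.projectPoints(np.array([[.54,-.165,h]]),c['rvec'],c['tvec'],c['K'],np.array(c['D'],float))[0].ravel().astype(int)
    x0,y0=max(p[0]-55,0),max(p[1]-65,0)
    return cv2.resize(c['frame'][y0:y0+130,x0:x0+110,::-1],(390,460),interpolation=cv2.INTER_CUBIC)
cv2.imwrite('pics/l.png',np.hstack([crop(a,.13),crop(b,.13)]))
E
```

```text
time_s: 5.9
tool_pos: [0.5564, -0.1619, 0.1524]
tool_rot: [179.9, 44.8, 104.8]
force: [-0.1, -0.0, -1.4]
grip_width: 0.0518
grasp_force: 25.0
time_s: 6.52
tool_pos: [0.5556, -0.1617, 0.151]
tool_rot: [-179.9, -0.5, 105.0]
force: [0.1, -0.5, -1.9]
grip_width: 0.0516
grasp_force: 25.0
time_s: 7.15
tool_pos: [0.5555, -0.1627, 0.1501]
tool_rot: [-179.8, -45.5, 104.7]
force: [0.7, 0.3, -0.9]
grip_width: 0.0515
grasp_force: 25.0
7.15 [ 0.5555 -0.1627  0.1501] [-179.8  -45.5  104.7] q [ 11.  40.  31.  78. -43. 107.  61.] F [ 0.7  0.3 -0.9] 0.0515 25.0
```

View pics/l.png

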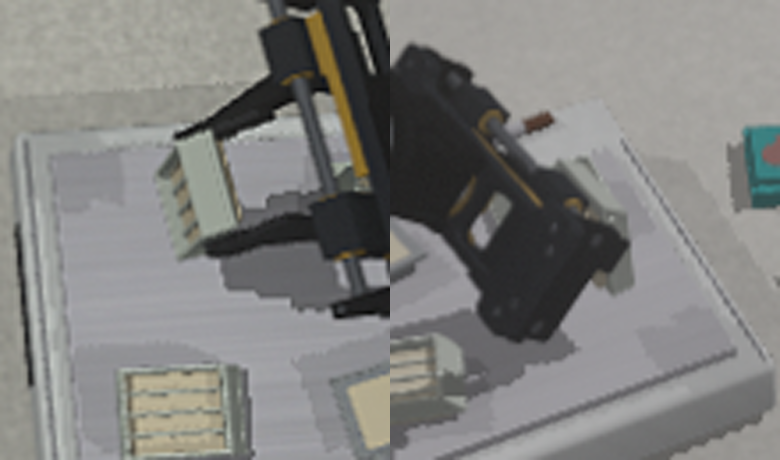

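The tilted hold is right: label end up, ribbed back facing left. Now I'll lower it onto its square end.

```bash
python3 -m creep '{"translation":[[-0.12,0,0.12],[-0.12,0,0.12],[-0.1,0,0.1],[-0.05,0,0.05],[0,0,0]],"turn":[[0,0,0],[0,0,0],[0,0,0],[0,0,0],[0,0,0]],"grip":[0.5,0.5,0.5,0.5,0.5]}'
python3 -m creep '{"translation":[[-0.015,0,0.015],[-0.015,0,0.015],[-0.015,0,0.015],[0,0,0],[0,0,0]],"turn":[[0,0,0],[0,0,0],[0,0,0],[0,0,0],[0,0,0]],"grip":[0.5,0.5,0.5,0.5,0.5]}'
```

```text
time_s: 7.88
tool_pos: [0.5554, -0.1616, 0.1069]
tool_rot: [-179.8, -45.2, 104.8]
force: [0.2, -0.1, -1.0]
grip_width: 0.0517
grasp_force: 25.0
time_s: 8.5
tool_pos: [0.5554, -0.162, 0.1018]
tool_rot: [-179.8, -45.2, 104.8]
force: [-0.7, -1.1, -1.6]
grip_width: 0.0516
grasp_force: 25.0
```

```bash
python3 -m creep '{"translation":[[-0.012,0,0.012],[-0.012,0,0.012],[-0.01,0,0.01],[0,0,0],[0,0,0]],"turn":[[0,0,0],[0,0,0],[0,0,0],[0,0,0],[0,0,0]],"grip":[0.5,0.5,0.5,0.5,0.5]}'
python3 -m creep '{"translation":[[-0.008,0,0.008],[0,0,0],[0,0,0]],"turn":[[0,0,0],[0,0,0],[0,0,0]],"grip":[0.5,0.5,0.5]}'
```

```text
time_s: 9.12
tool_pos: [0.5554, -0.162, 0.098]
tool_rot: [-179.8, -45.2, 104.8]
force: [-0.1, -0.4, -0.2]
grip_width: 0.0512
grasp_force: 25.0
time_s: 9.5
tool_pos: [0.5554, -0.1621, 0.0973]
tool_rot: [-179.8, -45.2, 104.8]
force: [-0.2, -1.2, 0.1]
grip_width: 0.0514
grasp_force: 25.0
```

```bash
python3 -m creep '{"translation":[[-0.007,0,0.007],[0,0,0],[0,0,0]],"turn":[[0,0,0],[0,0,0],[0,0,0]],"grip":[0.5,0.5,0.5]}'|sed -n '2p;4p'
python3 -m creep '{"translation":[[-0.007,0,0.007],[0,0,0],[0,0,0]],"turn":[[0,0,0],[0,0,0],[0,0,0]],"grip":[0.5,0.5,0.5]}'|sed -n '2p;4p'
```

```text
tool_pos: [0.5554, -0.1621, 0.0972]
force: [0.2, -0.7, 6.6]
tool_pos: [0.5554, -0.1621, 0.0972]
force: [-2.0, -1.1, 6.8]
```

```bash
python3 -m creep '{"translation":[[0.005,0,-0.005],[0,0,0],[0,0,0],[0,0,0],[0,0,0]],"turn":[[0,0,0],[0,0,0],[0,0,0],[0,0,0],[0,0,0]],"grip":[0.5,0.64,0.7,0.9,1]}'
python3 -m creep '{"translation":[[0,0,-0.2],[0,0,-0.4],[0,0,-0.4],[0,0,-0.4],[0,0,0]],"turn":[[0,0,0],[0,0,0],[0,0,0],[0,0,0],[0,0,0]],"grip":[1,1,1,1,1]}'
python3 - <<'E'
from h import *
for n in('top','scene'):
    c=cam(n);W=world(c);P=W.reshape(-1,3)
    m=(P[:,2]>.09)&(P[:,2]<.15)&(np.linalg.norm(P[:,:2]-[.555,-.155],axis=1)<.045)
    a=np.radians(104.8);u=np.array([np.cos(a),np.sin(a)]);v=np.array([u[1],-u[0]])
    q=P[m][:,:2]-[.555,-.161]; z=P[m][:,2]
    print(n,m.sum(),'maxz',np.percentile(z,[50,98]).round(4)); t=z>.125
    print('top face s',np.percentile(q[t]@u*1000,[2,50,98]).round(1),'t',np.percentile(q[t]@v*1000,[2,50,98]).round(1))
    for lo in(90,100,110,120,130):
        k=(z*1000>lo)&(z*1000<lo+10)
        if k.sum()>5: print(lo,k.sum(),'s',np.percentile(q[k]@u*1000,[2,50,98]).round(1))
Rt=R.from_euler('z',104.8,degrees=True)*R.from_euler('x',180,degrees=True)*R.from_euler('y',-52,degrees=True)
print(Rt.as_matrix().round(3))
E
```

```text
time_s: 10.88
tool_pos: [0.5553, -0.1619, 0.0957]
tool_rot: [-179.8, -45.2, 104.8]
force: [0.6, -0.7, -0.1]
grip_width: 0.0732
grasp_force: 0.0
time_s: 11.5
tool_pos: [0.5762, -0.242, 0.1767]
tool_rot: [-180.0, -44.9, 104.7]
force: [-0.3, 0.4, -0.0]
grip_width: 0.0873
grasp_force: 0.0
top 329 maxz [0.1265 0.1346]
top face s [-9.2  0.7  8.5] t [-23.2   1.5  24.6]
90 13 s [-3.1  5.6 11.3]
100 10 s [-2.2  9.  11.7]
110 9 s [-2.4  8.2 11.4]
120 196 s [-11.    5.3  11.2]
130 101 s [-5.4 -1.6  3.8]
scene 400 maxz [0.122  0.1358]
top face s [-11.6  -3.4   9.3] t [-25.8   1.8  25.4]
90 60 s [-12.3 -10.2  10. ]
100 63 s [-12.5  -7.   10.9]
110 65 s [-12.6  -9.9   9.3]
120 146 s [-12.1  -4.3  11.4]
130 66 s [-6.  -2.8  3.4]
[[-0.157  0.967  0.201]
 [ 0.595  0.255 -0.762]
 [-0.788  0.    -0.616]]
```

The block stands steadily: depth shows the back at s≈+11 mm, the wax at −12 mm and the top at 0.134. I'll go around over it to its back side.

```bash
python3 -m creep '{"translation":[[0.35,0,-0.35],[0.35,0,-0.35],[0,0,0],[0,0,0],[0,0,0]],"turn":[[0,0,0],[0,0,0],[0,-0.054,0],[0,-0.054,0],[0,-0.054,0]],"grip":[1,1,1,1,1]}' >/dev/null
python3 -m creep '{"translation":[[0,0,0],[0,0,0],[0,0,0],[0,0,0],[0,0,0]],"turn":[[0,-0.054,0],[0,-0.054,0],[0,-0.054,0],[0,-0.054,0],[0,-0.054,0]],"grip":[1,1,1,1,1]}' 
python3 -m creep '{"translation":[[0,0,0],[0,0,0],[0,0,0]],"turn":[[0,-0.054,0],[0,-0.054,0],[0,0,0]],"grip":[1,1,1]}'
cat > g2.py <<'E'
from h import *
import sys
exec(open('s.py').read())
Rt=R.from_euler('z',104.8,degrees=True)*R.from_euler('x',180,degrees=True)*R.from_euler('y',-52,degrees=True)
a=np.radians(104.8);u=np.array([np.cos(a),np.sin(a),0])
T=np.array([.555,-.161,.0975])-.0025*u
plan(T-float(sys.argv[1])*Rt.as_matrix()[:,2],Rt=Rt)
E
python3 g2.py 0.1
```

```text
time_s: 12.85
tool_pos: [0.5761, -0.2369, 0.2539]
tool_rot: [-179.9, 32.8, 105.2]
force: [-0.6, -0.4, -1.4]
grip_width: 0.0872
grasp_force: 0.0
time_s: 13.22
tool_pos: [0.575, -0.2348, 0.25]
tool_rot: [-179.0, 51.8, 106.1]
force: [-0.2, 0.2, 0.1]
grip_width: 0.0872
grasp_force: 0.0
13.22 [ 0.575  -0.2348  0.25  ] [-179.    51.8  106.1] q [-24.   6.  17. 112.  56.  67. -17.] F [-0.2  0.2  0.1] 0.0872 0.0
TURN total [ 0.1 -0.2  0.8] deg: 1 rows x [ 0.0003 -0.0009  0.0045];  SHIFT (rt) total [ 2.071 -0.007 -0.805] u: 3 rows x [ 0.6903 -0.0022 -0.2683]
```

```bash
python3 -m creep '{"translation":[[0.5,0,-0.27],[0.52,0,-0.27],[0.52,0,-0.27],[0.52,0,0],[0,0,0]],"turn":[[0,0,0.0045],[0,0,0],[0,0,0],[0,0,0],[0,0,0]],"grip":[1,1,1,1,1]}' >/dev/null
python3 g2.py 0.03; python3 g2.py 0
```

```text
13.85 [ 0.5379 -0.09    0.1626] [179.6  51.9 104.2] q [-34.  12.   9. 116.  52.  73. -36.] F [ 0.  -0.8  0.3] 0.0873 0.0
TURN total [-0.1 -0.1 -0.4] deg: 1 rows x [-0.0005 -0.0008 -0.0021];  SHIFT (rt) total [ 0.06 -0.02  0.87] u: 2 rows x [ 0.0301 -0.0101  0.4349]
13.85 [ 0.5379 -0.09    0.1626] [179.6  51.9 104.2] q [-34.  12.   9. 116.  52.  73. -36.] F [ 0.  -0.8  0.3] 0.0873 0.0
TURN total [-0.1 -0.1 -0.4] deg: 1 rows x [-0.0005 -0.0008 -0.0021];  SHIFT (rt) total [ 0.06  -0.02   1.245] u: 2 rows x [ 0.0301 -0.0101  0.6224]
```

```bash
python3 -m creep '{"translation":[[0.05,-0.02,0.25],[0,0,0.25],[0,0,0.25],[0,0,0.1],[0,0,0]],"turn":[[0,0,-0.002],[0,0,0],[0,0,0],[0,0,0],[0,0,0]],"grip":[1,1,1,1,1]}' >/dev/null
python3 g2.py 0
```

```text
14.47 [ 0.5502 -0.1424  0.12  ] [179.6  52.  104.1] q [-30.  15.  12. 119.  56.  65. -38.] F [-0.  -0.5  0.4] 0.0872 0.0
TURN total [-0.1  0.  -0.4] deg: 1 rows x [-0.0006  0.0001 -0.0023];  SHIFT (rt) total [ 0.055 -0.001  0.387] u: 1 rows x [ 0.0549 -0.0009  0.3874]
```

```bash
python3 -m creep '{"translation":[[0.05,0,0.15],[0,0,0.15],[0,0,0.09],[0,0,0],[0,0,0]],"turn":[[0,0,-0.002],[0,0,0],[0,0,0],[0,0,0],[0,0,0]],"grip":[1,1,1,1,1]}' >/dev/null
python3 g2.py 0
```

```text
15.1 [ 0.5559 -0.1622  0.0969] [-179.9   52.   104.9] q [-29.  18.  13. 119.  58.  62. -39.] F [-1.1  0.7 -0.3] 0.0869 0.0
TURN total [0.  0.  0.1] deg: 1 rows x [0.0001 0.0001 0.0004];  SHIFT (rt) total [-0.015 -0.007  0.006] u: 1 rows x [-0.0151 -0.0074  0.0062]
```

```bash
python3 -m creep '{"translation":[[0,0,0],[0,0,0],[0,0,0],[0,0,0],[0,0,0]],"turn":[[0,0,0],[0,0,0],[0,0,0],[0,0,0],[0,0,0]],"grip":[0.65,0.55,0.5,0.5,0.5]}' 25
python3 -m creep '{"translation":[[-0.15,0,-0.12],[-0.2,0,-0.15],[-0.2,0,-0.15],[-0.1,0,-0.08],[0,0,0]],"turn":[[0,0,0],[0,0,0],[0,0,0],[0,0,0],[0,0,0]],"grip":[0.5,0.5,0.5,0.5,0.5]}'
python3 -m creep '{"translation":[[0,0,0],[0,0,0],[0,0,0],[0,0,0],[0,0,0]],"turn":[[0,0.05,0],[0,0.05,0],[0,0.05,0],[0,0.05,0],[0,0.05,0]],"grip":[0.5,0.5,0.5,0.5,0.5]}'
python3 -m creep '{"translation":[[0,0,0],[0,0,0],[0,0,0],[0,0,0],[0,0,0]],"turn":[[0,0.05,0],[0,0.05,0],[0,0.05,0],[0,0.05,0],[0,0.05,0]],"grip":[0.5,0.5,0.5,0.5,0.5]}'
python3 - <<'E'
from h import *
exec(open('s.py').read())
c=cam('top');W=world(c);P=W.reshape(-1,3)
m=(P[:,2]>.12)&(P[:,2]<.19)&(np.linalg.norm(P[:,:2]-[.555,-.161],axis=1)<.035)
p=P[m];print(len(p)); 
# plane fit to ribbed back rim
q=p[p[:,2]>np.percentile(p[:,2],30)];A=np.c_[q[:,:2]-[.555,-.161],np.ones(len(q))]
print(np.degrees(np.linalg.lstsq(A,q[:,2],rcond=None)[0][:2]).round(1),np.percentile(p[:,2],[5,50,95]).round(4))
x0,y0=280,115
cv2.imwrite('pics/m.png',cv2.resize(c['frame'][100:240,250:400,::-1],(600,560),interpolation=cv2.INTER_CUBIC))
E
```

```text
time_s: 15.72
tool_pos: [0.5558, -0.1624, 0.0968]
tool_rot: [-179.9, 52.0, 104.9]
force: [-0.7, 0.4, 0.8]
grip_width: 0.0518
grasp_force: 25.0
time_s: 16.35
tool_pos: [0.5564, -0.1627, 0.1633]
tool_rot: [179.9, 52.0, 104.7]
force: [-0.2, 0.7, -1.2]
grip_width: 0.0516
grasp_force: 25.0
time_s: 16.98
tool_pos: [0.5558, -0.1624, 0.1625]
tool_rot: [-180.0, 6.7, 104.9]
force: [-1.3, 0.2, -1.6]
grip_width: 0.0519
grasp_force: 25.0
time_s: 17.6
tool_pos: [0.5558, -0.1633, 0.1619]
tool_rot: [-179.9, -38.3, 104.8]
force: [0.4, 0.3, -1.2]
grip_width: 0.052
grasp_force: 25.0
17.6 [ 0.5558 -0.1633  0.1619] [-179.9  -38.3  104.8] q [ 16.  33.  20.  81. -34.  99.  55.] F [ 0.4  0.3 -1.2] 0.052 25.0
1055
[ 1.2 -3.5] [0.1638 0.1666 0.1817]
```

View pics/m.png

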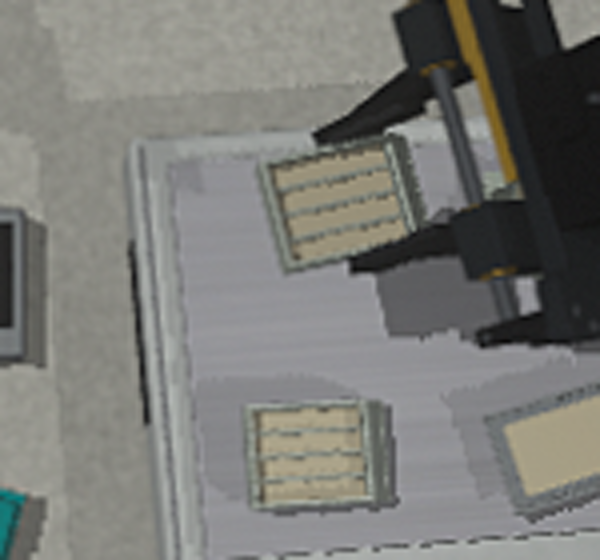

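```bash
python3 -m creep '{"translation":[[-0.16,0,0.2],[-0.2,0,0.25],[-0.18,0,0.23],[-0.08,0,0.1],[0,0,0]],"turn":[[0,0,0],[0,0,0],[0,0,0],[0,0,0],[0,0,0]],"grip":[0.5,0.5,0.5,0.5,0.5]}'
python3 -m creep '{"translation":[[-0.01,0,0.013],[-0.01,0,0.013],[-0.01,0,0.013],[0,0,0],[0,0,0]],"turn":[[0,0,0],[0,0,0],[0,0,0],[0,0,0],[0,0,0]],"grip":[0.5,0.5,0.5,0.5,0.5]}'
```

```text
time_s: 18.27
tool_pos: [0.5558, -0.1628, 0.0822]
tool_rot: [-179.9, -38.0, 104.8]
force: [-0.2, -0.7, -0.8]
grip_width: 0.0513
grasp_force: 25.0
time_s: 18.9
tool_pos: [0.5561, -0.1635, 0.0788]
tool_rot: [-179.9, -38.0, 104.8]
force: [-0.1, -0.0, -0.3]
grip_width: 0.0516
grasp_force: 25.0
```

```bash
python3 -m creep '{"translation":[[-0.012,0,0.015],[-0.012,0,0.015],[-0.012,0,0.015],[0,0,0],[0,0,0]],"turn":[[0,0,0],[0,0,0],[0,0,0],[0,0,0],[0,0,0]],"grip":[0.5,0.5,0.5,0.5,0.5]}'|sed -n '2p;4p'
python3 -m creep '{"translation":[[-0.01,0,0.013],[-0.01,0,0.013],[0,0,0],[0,0,0]],"turn":[[0,0,0],[0,0,0],[0,0,0],[0,0,0]],"grip":[0.5,0.5,0.5,0.5]}'|sed -n '2p;4p'
```

```text
tool_pos: [0.5561, -0.1635, 0.0741]
force: [0.4, 0.6, -1.1]
tool_pos: [0.556, -0.1635, 0.0715]
force: [0.4, 0.1, -1.3]
```

```bash
python3 -m creep '{"translation":[[-0.005,0,0.007],[0,0,0],[0,0,0]],"turn":[[0,0,0],[0,0,0],[0,0,0]],"grip":[0.5,0.5,0.5]}'|sed -n '2p;4p'
python3 -m creep '{"translation":[[-0.005,0,0.007],[0,0,0],[0,0,0]],"turn":[[0,0,0],[0,0,0],[0,0,0]],"grip":[0.5,0.5,0.5]}'|sed -n '2p;4p'
```

```text
tool_pos: [0.5561, -0.1635, 0.0711]
force: [-0.1, -1.0, 0.5]
tool_pos: [0.5561, -0.1636, 0.071]
force: [-1.2, -1.0, 5.8]
```

```bash
python3 -m creep '{"translation":[[0,0,0],[0,0,0],[0,0,0],[0,0,0],[0,0,0]],"turn":[[0,0,0],[0,0,0],[0,0,0],[0,0,0],[0,0,0]],"grip":[0.62,0.65,0.75,0.9,1]}' | sed -n '2p;4,5p'
python3 -m creep '{"translation":[[0,0,-0.2],[0,0,-0.4],[0,0,-0.4],[0,0,-0.5],[0.3,0,-0.4]],"turn":[[0,0,0],[0,0,0],[0,0,0],[0,-0.03,0],[0,-0.05,0]],"grip":[1,1,1,1,1]}'
python3 -m creep '{"translation":[[0.5,0,0],[0.5,0,0],[0.6,0,0],[0.7,0,0],[0.7,0,0]],"turn":[[0,-0.05,0],[0,-0.05,0],[0,-0.03,0],[0,0,0],[0,0,0]],"grip":[1,1,1,1,1]}'
python3 s.py
```

```text
tool_pos: [0.556, -0.1635, 0.0701]
force: [0.0, -0.8, 0.3]
grip_width: 0.0772
time_s: 22.02
tool_pos: [0.5735, -0.2368, 0.2039]
tool_rot: [-179.7, -23.3, 104.4]
force: [0.2, 0.6, 0.5]
grip_width: 0.0868
grasp_force: 0.0
time_s: 22.65
tool_pos: [0.5137, -0.0031, 0.2375]
tool_rot: [179.9, -0.2, 104.8]
force: [-0.6, 0.9, -0.8]
grip_width: 0.0869
grasp_force: 0.0
22.65 [ 0.5137 -0.0031  0.2375] [179.9  -0.2 104.8] q [-19.   1.  17. 102.  -0.  77.  13.] F [-0.6  0.9 -0.8] 0.0869 0.0
```

Run:
```python
from h import *
c=cam('top');W=world(c);save(c,'t2.png',(60,110,440,290),2);z=W[...,2];np.savez('t2.npz',W=W,f=c['frame'])
d=np.load('a.npz')['top']
def edges(W,yaw,c0,lo,hi,hs,ht):
    z=W[...,2]; a=np.radians(yaw);u=np.array([np.cos(a),np.sin(a)]);v=np.array([-u[1],u[0]])
    q=(W[...,:2]-c0); s=q@u*1e3;t=q@v*1e3
    m=(z>lo)&(z<hi)&(abs(s)<hs+25)&(abs(t)<ht+25)
    out=[]
    for A,B,hb in((s,t,ht),(t,s,hs)):
        for sg in(1,-1):
            e=[]
            for b in range(-int(hb)+15,int(hb)-14,10):
                k=m&(abs(B-b)<5)
                if k.sum()>5: e.append((b,np.percentile(sg*A[k],98)))
            e=np.array(e); out.append((sg*np.median(e[:,1]),np.degrees(np.polyfit(e[:,0],sg*e[:,1],1)[0])))
    print(np.round(out,2).tolist())
for n,w in(('old',d),('new',W)):
    print(n);
    print('plate s+,s-,t+,t-');edges(w,5.5,np.array([.510,-.229]),.0565,.1,106,125)
    print('cover');edges(w,6.6,np.array([.504,.244]),.040,.070,116,135)
    print('handle');edges(w,6.6,np.array([.504,.244]),.075,.12,7,60)
P=W.reshape(-1,3);k=(np.linalg.norm(P[:,:2]-[.556,-.163],axis=1)<.018)&(P[:,2]>.065)&(P[:,2]<.1)
q=P[k]; q=q[q[:,2]>.079]; print('block',len(q),np.percentile(P[k][:,2],[10,50,90]).round(4),np.degrees(np.linalg.lstsq(np.c_[q[:,:2]-[.556,-.163],np.ones(len(q))],q[:,2],rcond=None)[0][:2]).round(2))
plan([.5025,.2438,.2],[180,0,96.6])
```

```text
old
plate s+,s-,t+,t-
[[100.96, -0.75], [-101.18, 0.11], [120.26, 0.42], [-118.08, 1.41]]
cover
[[110.48, 0.25], [-112.69, 0.0], [129.12, -0.15], [-130.43, 0.05]]
handleTraceback (most recent call last):
  File "<stdin>", line 21, in <module>
  File "<stdin>", line 15, in edges
IndexError: too many indices for array: array is 1-dimensional, but 2 were indexed
```

View pics/t2.png

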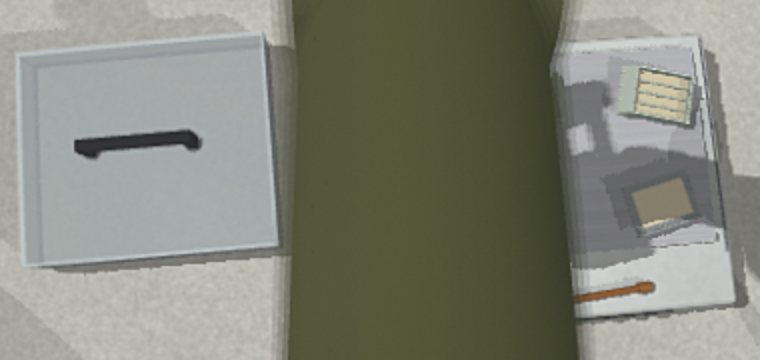

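The arm blocks the middle of this top view. The cover at (145,150) and the right half of the plate haven't moved. Next, the cover handle.

```bash
python3 -c "
from h import *
plan([.5026,.2436,.17],[180,0,96.6])"
```

```text
TURN total [-0.  -0.5  8.8] deg: 1 rows x [-0.     -0.0029  0.0488];  SHIFT (rt) total [2.962 0.225 0.84 ] u: 5 rows x [0.5923 0.0451 0.1681]
```

```bash
python3 -m creep '{"translation":[[0,0,0],[0.7,0.055,0],[0.7,0.055,0.1],[0.7,0.055,0.2],[0.7,0.055,0.2]],"turn":[[0,0,0.049],[0,0,0],[0,0,0],[0,0,0],[0,0,0]],"grip":[1,1,1,1,1]}' >/dev/null
python3 -m creep '{"translation":[[0.16,0,0.3],[0,0,0],[0,0,0]],"turn":[[0,0,0],[0,0,0],[0,0,0]],"grip":[0.7,0.7,0.7]}' >/dev/null
python3 - <<'E'
from h import *
exec(open('s.py').read())
plan([.5026,.2436,.0645],[180,0,96.6])
c=cam('top');W=world(c);np.savez('t3.npz',W=W,f=c['frame'])
P=W.reshape(-1,3);k=(np.linalg.norm(P[:,:2]-[.556,-.163],axis=1)<.022)&(P[:,2]>.065)&(P[:,2]<.1)
q=P[k]; q=q[q[:,2]>.079]; print('block',len(q),np.percentile(P[k][:,2],[10,50,90]).round(4),np.degrees(np.linalg.lstsq(np.c_[q[:,:2]-[.556,-.163],np.ones(len(q))],q[:,2],rcond=None)[0][:2]).round(2))
for lo,n in((.040,'housing'),(.0565,'plate')):
    x,y,z=W[...,0],W[...,1],W[...,2]
    m=((y<-.02)&(y>-.42)&(x>.28)&(x<.62)&(z>lo)&(z<.1)).astype(np.uint8); m=cv2.morphologyEx(m,cv2.MORPH_OPEN,np.ones((3,3)))
    kk,l,s,_=cv2.connectedComponentsWithStats(m); i=1+np.argmax(s[1:,4]); print(n,cv2.minAreaRect((W[l==i][:,:2]*1000).astype(np.float32)))
E
```

```text
23.7 [0.5079 0.2312 0.1738] [180.   -0.2  95.9] q [-32.   9.   5. 100.  -1.  71. -20.] F [-0.1  0.3  0.3] 0.0655 0.0
TURN total [ 0.  -0.2 -0.7] deg: 1 rows x [ 0.     -0.0009 -0.0041];  SHIFT (rt) total [ 0.161 -0.049  1.366] u: 2 rows x [ 0.0805 -0.0243  0.6829]
block 7 [0.0733 0.075  0.0771] [0.47 0.13]
housing ((482.0671081542969, -230.7170867919922), (297.3705139160156, 289.4561462402344), 5.308104991912842)
plate ((510.2966613769531, -228.81898498535156), (211.40957641601562, 250.2357635498047), 5.561046600341797)
```

```bash
python3 -m creep '{"translation":[[0.16,-0.05,0.3],[0,0,0.4],[0,0,0.4],[0,0,0.2],[0,0,0.06]],"turn":[[0,0,-0.004],[0,0,0],[0,0,0],[0,0,0],[0,0,0]],"grip":[0.6,0.6,0.5,0.5,0.5]}'
python3 -m creep '{"translation":[[0,0,0],[0,0,0],[0,0,0],[0,0,0],[0,0,0]],"turn":[[0,0,0],[0,0,0],[0,0,0],[0,0,0],[0,0,0]],"grip":[0.35,0.2,0.1,0.1,0.1]}' 45
python3 -c "
from h import *
plan([.5026,.2436,.0645],[180,0,96.6])"
```

```text
time_s: 24.38
tool_pos: [0.5016, 0.2448, 0.0638]
tool_rot: [-179.9, -0.2, 96.7]
force: [0.0, -0.4, 0.0]
grip_width: 0.044
grasp_force: 0.0
time_s: 25.0
tool_pos: [0.5017, 0.2457, 0.0642]
tool_rot: [-180.0, -0.2, 96.7]
force: [0.7, 0.3, 2.7]
grip_width: 0.0135
grasp_force: 45.0
TURN total [-0.  -0.2  0.1] deg: 1 rows x [-0.0001 -0.0011  0.0007];  SHIFT (rt) total [-0.028  0.009 -0.004] u: 1 rows x [-0.028   0.0085 -0.0037]
```

```bash
python3 -m creep '{"translation":[[0,0,-0.1],[0,0,-0.25],[0,0,-0.35],[0,0,-0.35],[0,0,-0.35]],"turn":[[0,0,0],[0,0,0],[0,0,0],[0,0,0],[0,0,0]],"grip":[0.1,0.1,0.1,0.1,0.1]}' 45
python3 -m creep '{"translation":[[0,0,-0.3],[0,0,-0.1],[0,0,0],[0,0,0]],"turn":[[0,0,0],[0,0,0],[0,0,0],[0,0,0]],"grip":[0.1,0.1,0.1,0.1]}'
cat > cv.py <<'E'
from h import *
def coverrect(h):
    """cover outline from the top camera: points of its top face near height h"""
    c=cam('top');W=world(c);z=W[...,2]
    o=env.get_obs();q=np.linalg.norm(W[...,:2]-o['tool_pos'][:2],axis=-1)
    m=((abs(z-h)<.014)&(q<.2)).astype(np.uint8);m=cv2.morphologyEx(m,cv2.MORPH_OPEN,np.ones((3,3)))
    k,l,s,_=cv2.connectedComponentsWithStats(m)
    p=W[np.isin(l,[i for i in range(1,k) if s[i,4]>150])]
    A=np.c_[p[:,:2]-o['tool_pos'][:2],np.ones(len(p))];f=np.linalg.lstsq(A,p[:,2],rcond=None)[0]
    r=cv2.minAreaRect((p[:,:2]*1000).astype(np.float32))
    print('cover rect',np.round(r[0],1),np.round(r[1],1),round(r[2],2),'slopes deg',np.degrees(f[:2]).round(2),'z',round(f[2],4),'tcp',o['tool_pos'].round(4),o['tool_rot'].round(2))
E
python3 -c "
from cv import *
o=env.get_obs();coverrect(o['tool_pos'][2]-.0142)
plan([.51,-.226,o['tool_pos'][2]],[180,0,95.6])"
```

```text
time_s: 25.62
tool_pos: [0.5004, 0.2447, 0.1757]
tool_rot: [-179.8, -0.1, 96.7]
force: [0.7, 0.3, -3.6]
grip_width: 0.0135
grasp_force: 45.0
time_s: 26.12
tool_pos: [0.5005, 0.2447, 0.2061]
tool_rot: [-179.8, -0.1, 96.7]
force: [0.2, 0.1, -5.5]
grip_width: 0.0137
grasp_force: 45.0
cover rect [501.9 242.8] [233.1 270. ] 6.95 slopes deg [-0.15 -0.04] z 0.1918 tcp [0.5006 0.2447 0.2061] [-1.7978e+02 -1.1000e-01  9.6750e+01]
TURN total [-0.2 -0.1  1.1] deg: 1 rows x [-0.0012 -0.0006  0.0064];  SHIFT (rt) total [-5.867 -0.457  0.   ] u: 8 rows x [-0.7334 -0.0571  0.    ]
```

```bash
python3 -m creep '{"translation":[[-0.1,-0.008,0],[-0.2,-0.016,0],[-0.3,-0.023,0],[-0.4,-0.031,0],[-0.45,-0.035,0]],"turn":[[0,0,0.0013],[0,0,0.0013],[0,0,0.0013],[0,0,0.0013],[0,0,0.0013]],"grip":[0.1,0.1,0.1,0.1,0.1]}' | sed -n '2,4p'
python3 -m creep '{"translation":[[-0.45,-0.035,0],[-0.45,-0.035,0],[-0.45,-0.035,0],[-0.45,-0.035,0],[-0.45,-0.035,0]],"turn":[[0,0,0],[0,0,0],[0,0,0],[0,0,0],[0,0,0]],"grip":[0.1,0.1,0.1,0.1,0.1]}' | sed -n '2,4p'
python3 -m creep '{"translation":[[-0.45,-0.035,0],[-0.45,-0.035,0],[-0.4,-0.031,0],[-0.3,-0.023,0],[-0.3,-0.023,0]],"turn":[[0,0,0],[0,0,0],[0,0,0],[0,0,0],[0,0,0]],"grip":[0.1,0.1,0.1,0.1,0.1]}' | sed -n '2,4p'
python3 -m creep '{"translation":[[-0.15,-0.012,0],[-0.08,-0.006,0],[0,0,0],[0,0,0]],"turn":[[0,0,0],[0,0,0],[0,0,0],[0,0,0]],"grip":[0.1,0.1,0.1,0.1]}' 
python3 -c "
from cv import *
o=env.get_obs();coverrect(o['tool_pos'][2]-.0142)
plan([.5088,-.2266,o['tool_pos'][2]],[180,0,95.4])"
```

```text
tool_pos: [0.5048, 0.126, 0.2074]
tool_rot: [-179.9, -0.2, 95.5]
force: [0.5, -0.6, -4.5]
tool_pos: [0.5075, -0.055, 0.207]
tool_rot: [-179.9, -0.2, 95.4]
force: [1.1, -0.3, -3.5]
tool_pos: [0.5099, -0.2069, 0.2066]
tool_rot: [-179.9, -0.2, 95.4]
force: [0.4, 1.1, -4.5]
time_s: 28.55
tool_pos: [0.5119, -0.2214, 0.2062]
tool_rot: [-179.9, -0.2, 95.7]
force: [0.6, 0.7, -4.3]
grip_width: 0.0133
grasp_force: 45.0
cover rect [ 512.9 -221.8] [233.9 269.8] 5.83 slopes deg [-0.06 -0.03] z 0.1921 tcp [ 0.5119 -0.2215  0.2062] [-179.92   -0.2    95.66]
TURN total [-0.1 -0.2  0.3] deg: 1 rows x [-0.0005 -0.0011  0.0015];  SHIFT (rt) total [-0.06  -0.045  0.   ] u: 1 rows x [-0.0602 -0.0451  0.0002]
```

```bash
python3 -m creep '{"translation":[[-0.07,-0.043,0],[0,0,0.2],[0,0,0.25],[0,0,0.25],[0,0,0.1]],"turn":[[0,0,0.0015],[0,0,0],[0,0,0],[0,0,0],[0,0,0]],"grip":[0.1,0.1,0.1,0.1,0.1]}' | sed -n '2,4p'
python3 -m creep '{"translation":[[0,0,0.03],[0,0,0],[0,0,0]],"turn":[[0,0,0],[0,0,0],[0,0,0]],"grip":[0.1,0.1,0.1]}' 
python3 -c "
from cv import *
o=env.get_obs();coverrect(o['tool_pos'][2]-.0142);coverrect(o['tool_pos'][2]-.0142)
plan([.509,-.2274,.116],[180,0,95.4])"
```

```text
tool_pos: [0.5074, -0.2277, 0.14]
tool_rot: [-179.7, -0.2, 95.3]
force: [0.4, 0.0, -5.0]
time_s: 29.6
tool_pos: [0.5093, -0.2285, 0.1407]
tool_rot: [-180.0, -0.1, 95.3]
force: [-0.1, 0.1, -4.2]
grip_width: 0.0135
grasp_force: 45.0
cover rect [ 508.1 -202.6] [233.3 215.7] 5.34 slopes deg [ 0.03 -0.18] z 0.1267 tcp [ 0.5092 -0.2285  0.1406] [-1.7999e+02 -1.5000e-01  9.5300e+01]
cover rect [ 507.6 -202.8] [232.9 215.8] 5.42 slopes deg [ 0.02 -0.19] z 0.1266 tcp [ 0.5091 -0.2284  0.1405] [-1.7998e+02 -1.5000e-01  9.5300e+01]
TURN total [-0.  -0.2 -0.1] deg: 1 rows x [-0.0001 -0.0008 -0.0005];  SHIFT (rt) total [ 0.013 -0.     0.306] u: 1 rows x [ 1.280e-02 -1.000e-04  3.062e-01]
```

```bash
python3 -m creep '{"translation":[[0.01,0,0.06],[0,0,0.07],[0,0,0.07],[0,0,0.05],[0,0,0]],"turn":[[0,0,0],[0,0,0],[0,0,0],[0,0,0],[0,0,0]],"grip":[0.1,0.1,0.1,0.1,0.1]}' | sed -n '2,4p'
python3 -m creep '{"translation":[[0,0,0.012],[0,0,0.012],[0,0,0],[0,0,0]],"turn":[[0,0,0],[0,0,0],[0,0,0],[0,0,0]],"grip":[0.1,0.1,0.1,0.1]}' | sed -n '2,4p'
```

```text
tool_pos: [0.5083, -0.2273, 0.1194]
tool_rot: [-179.9, -0.2, 95.3]
force: [-0.3, 0.2, -3.7]
tool_pos: [0.5087, -0.2275, 0.1181]
tool_rot: [-179.9, -0.2, 95.3]
force: [0.0, 0.1, -3.9]
```

```bash
python3 -m creep '{"translation":[[0,0,0.012],[0,0,0],[0,0,0]],"turn":[[0,0,0],[0,0,0],[0,0,0]],"grip":[0.1,0.1,0.1]}' | sed -n '2p;4p'
python3 -m creep '{"translation":[[0,0,0.012],[0,0,0],[0,0,0]],"turn":[[0,0,0],[0,0,0],[0,0,0]],"grip":[0.1,0.1,0.1]}' | sed -n '2p;4p'
```

```text
tool_pos: [0.5086, -0.2274, 0.117]
force: [-0.0, 0.8, -4.2]
tool_pos: [0.5087, -0.2275, 0.1163]
force: [-0.1, 0.4, -2.0]
```

```bash
python3 -m creep '{"translation":[[0,0,0.01],[0,0,0],[0,0,0]],"turn":[[0,0,0],[0,0,0],[0,0,0]],"grip":[0.1,0.1,0.1]}' | sed -n '2p;4p'
python3 -m creep '{"translation":[[0,0,0.01],[0,0,0],[0,0,0]],"turn":[[0,0,0],[0,0,0],[0,0,0]],"grip":[0.1,0.1,0.1]}' | sed -n '2p;4p'
python3 -c "
from cv import *
coverrect(.102);exec(open('s.py').read())"
```

```text
tool_pos: [0.5087, -0.2275, 0.1162]
force: [-4.0, 2.2, 5.6]
tool_pos: [0.5087, -0.2275, 0.1162]
force: [-6.1, 2.8, 10.4]
cover rect [ 506.9 -197.8] [232.1 207.2] 5.12 slopes deg [-0.03 -0.14] z 0.1022 tcp [ 0.5087 -0.2275  0.1162] [-179.96   -0.2    95.3 ]
32.38 [ 0.5087 -0.2275  0.1162] [-180.    -0.2   95.3] q [ -3.  12.  28. 105.  -7.  64.  32.] F [-6.1  2.6 10.3] 0.0133 45.0
```

Contact is at the expected height, with the cover top at 0.102 and level. Next I'll release and back away.

```bash
python3 -m creep '{"translation":[[0,0,-0.012],[0,0,0],[0,0,0],[0,0,0],[0,0,0]],"turn":[[0,0,0],[0,0,0],[0,0,0],[0,0,0],[0,0,0]],"grip":[0.1,0.3,0.4,0.5,0.5]}'
python3 -m creep '{"translation":[[0,0,-0.2],[0,0,-0.4],[0,0,-0.5],[0,0,-0.5],[0,0,0]],"turn":[[0,0,0],[0,0,0],[0,0,0],[0,0,0],[0,0,0]],"grip":[0.5,0.5,0.6,0.6,0.6]}' >/dev/null
python3 -m creep '{"translation":[[0.7,0,0],[0.7,0,0],[0.7,0,0],[0.7,0,0],[0.7,0,0]],"turn":[[0,0,0],[0,0,0],[0,0,0],[0,0,0],[0,0,0]],"grip":[0.6,0.6,0.6,0.6,0.6]}' >/dev/null
python3 -m creep '{"translation":[[0.7,0,0],[0.5,0,0],[0,0,0]],"turn":[[0,0,0],[0,0,0],[0,0,0]],"grip":[0.6,0.6,0.6]}'
python3 - <<'E'
from h import *
c=cam('top');s=cam('scene');W=world(c);P=W.reshape(-1,3)
a=np.radians(5.6);u=np.array([np.cos(a),np.sin(a)]);v=np.array([-u[1],u[0]])
q=P[:,:2]-[.5102,-.2285];S=q@u;T=q@v
for x in(-.09,0,.09):
    for y in(-.11,-.04,.04,.11):
        k=(abs(S-x)<.015)&(abs(T-y)<.012)&(P[:,2]>.09)&(P[:,2]<.115);print(round(np.median(P[k][:,2])*1e3,1) if k.sum() else None,end=' ')
    print()
m=((abs(W[...,2]-.102)<.012)&(np.linalg.norm(W[...,:2]-[.51,-.2285],axis=-1)<.21)).astype(np.uint8);m=cv2.morphologyEx(m,cv2.MORPH_OPEN,np.ones((3,3)))
print(cv2.minAreaRect((W[m>0][:,:2]*1000).astype(np.float32)))
A=cv2.resize(c['frame'][115:285,270:440,::-1],(400,400),interpolation=cv2.INTER_CUBIC);B=cv2.resize(s['frame'][150:290,65:245,::-1],(400,400),interpolation=cv2.INTER_CUBIC)
cv2.imwrite('pics/e.png',np.hstack([A,B]))
E
```

```text
time_s: 33.0
tool_pos: [0.5087, -0.2274, 0.1153]
tool_rot: [-179.9, -0.2, 95.3]
force: [0.6, -1.3, 0.5]
grip_width: 0.041
grasp_force: 0.0
time_s: 34.62
tool_pos: [0.4728, 0.1504, 0.2442]
tool_rot: [-179.9, -0.2, 95.7]
force: [-0.2, 0.0, -0.1]
grip_width: 0.0518
grasp_force: 0.0
102.1 102.0 102.2 102.2 
102.1 102.2 102.3 102.3 
102.1 102.1 102.2 102.2 
((510.1374206542969, -228.99462890625), (234.2122344970703, 269.88226318359375), 5.205477714538574)
```

View pics/e.png

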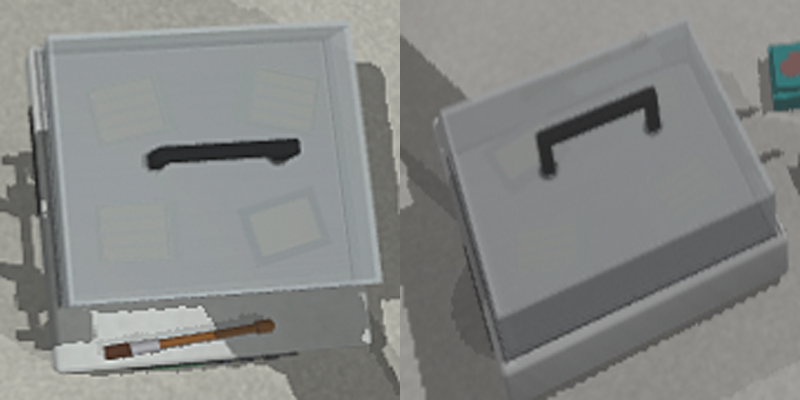

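The cover is fully seated: its top is 102 mm all over and its centre is within 1 mm of the plate's. All the blocks lie flat with their ribbed backs up, and the brush hasn't moved.

```bash
python3 -c "
from cell import env
print(env.sign_off())"
```

```text
the job is handed in; nothing more can be done
None
```

The job is handed in at about 35 s: the wax-up block (back-left) now lies wax face down and flat on the plate, and the cover sits fully down all round with the brush, mould and other blocks where they were.

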